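# Clamp a battery cell in its test nest

## Task

A battery cell lies in the nest of the clamping fixture that is screwed to the worktop. With a finger, push the steel strap round sideways until it stands over the cell against its stop pin, and only then push the raised cam lever on the strap's tail fully down, so that the cell is clamped. Pick nothing up, leave the cell untouched in its nest and the things lying around where they are, and finish clear of everything.

Things in the scene. Friction and masses are not known exactly. Their poses are not given: they have to be found in the camera images.
- fixture: fixed fixture, aluminium plate 12 mm thick. Origin on its underside, below the strap's vertical pivot axis; z up, +x to the nest. Plate: x -45 to 100 mm, y -52 to 52. Black nest: middle x 65, y 0; outside x 49 to 81, y -39 to 39, top 29 above the worktop. Stop pin 10 mm thick at x 34, y -16.5, top 60 above the worktop
- strap (a joint): strap angle about the vertical pivot axis, rad: 0 = over the nest along the fixture's +x, against its stop pin; grows counter-clockwise from above, to 1.75. Starts at 1.0 to 1.5: push it clockwise. Stiff (0.12 N m), stays where left, does not tilt
- strap_nose (a point): middle of the steel strap near its nose, 75 mm from the pivot axis, 53 mm above the worktop; x points from pivot to nose, z up. The strap is 22 mm wide, its round nose ends 85 mm from the axis, its upright flanks reach from 44 to 62 mm above the worktop; a nut 65 mm from the axis stands up to 69 mm, its 8 mm thick spindle to 87 mm
- cam_lever (a joint): cam lever angle, rad: 0 = fully down, lying level, pointing straight away from the nose; positive = raised by that angle, up to 1.2; starts at 0.75 to 1.05. It turns round with the strap. Its hinge pin lies level across the strap, on the pivot axis, 74 mm above the worktop. Stiff (0.2 N m, some 3 N at the grip), stays where left
- lever_grip (a point): middle of the upper face of the lever's grey grip, 70 mm along the lever from its hinge pin and 8 mm above the line through the pin; 82 mm above the worktop when fully down. Grip 45 mm long, 18 wide, 12 thick, its end 90 mm from the pin. x points along the lever to the pin, z out of the upper face
- pad: black rubber pressure pad 18 x 24 x 5 mm on a sprung spindle under the strap, 65 mm from the pivot axis; origin in the middle of its underside. The cam lowers it 4.5 to 6 mm as the lever goes down, and it then presses on the cell with some 9 N, too little to push the lever up again; with the lever up it passes about 2 mm or more above the cell
- cell: the cell in the nest, 18 mm thick, 65 mm long, lying along the fixture's y; origin in the middle of its underside, 15 mm above the worktop, so its top is 33 mm above the worktop. Only the pad may press on it
- loose_cell: a loose cylindrical cell 18 mm thick, 65 mm long, lying on the worktop beside the fixture; origin in the middle of its underside. A bystander: leave it alone
- dropper: a dropper bottle, 34 mm across, 96 mm high, standing on the worktop; origin in the middle of its underside. A bystander: leave it alone
- tape: a roll of insulating tape 53 mm across, 19 mm high, lying flat on the worktop; origin in the middle of its underside. A bystander: leave it alone
- screwdriver: a screwdriver 150 mm long, 25 mm thick, lying on the worktop; origin in the middle of its underside. A bystander: leave it alone
Mind the look-alikes: they are no part of the job. What is shaped like the fixture but green is not meant.

How it is judged:
On the way, in this order (a step that is already met when the one before it is completed fails the run):
1. the strap stands over the cell against its stop while the cam lever is still up (value of joint strap below 0.08 rad and value of joint cam_lever above 0.5 rad), for 0.2 s.
2. the cam lever is fully down and the pad presses on the cell (value of joint strap below 0.08 rad and value of joint cam_lever below 0.12 rad and contact force between pad and cell above 5 N), for 0.2 s.
At the end, for the whole second after the job is handed in: strap within 0.08 rad of its stop, cam lever within 0.12 rad of fully down, the pad pressing on the cell with more than 5 N, the cell still in its nest (within 5 mm across it and in height) (all of step 2 and z of cell in the frame of fixture between 0.01 and 0.019 m and x of cell in the frame of fixture between 0.06 and 0.07 m); the robot touches nothing.
It fails at once if the cam lever was pushed down before the strap was over the cell (value of joint cam_lever below 0.5 rad and value of joint strap above 0.15 rad).
It fails at once if the cell was lifted out of its nest (z of cell in the frame of fixture above 0.023 m).
It fails at once if the fingers pressed on the cell (contact force between the fingers and cell above 5 N).
It fails at once if a bystander was moved more than 25 mm (distance of any of loose_cell, dropper, tape, screwdriver from where it was at the start of the episode above 0.025 m).
It fails at once if the dropper bottle was tipped over (angle between dropper's own z axis and vertical above 0.5 rad).
It also fails if it takes over 48 s, if anything falls off the work surface, if the arm or the gripper's body presses on something with over 40 N, if the wrist force passes 120 N, or if a joint passes its speed limit or range.

## Robot

A 6-joint arm with a two-finger parallel gripper is mounted at the origin on a cart in front of the work surface, level with it; the furniture and walls round the work are solid. World frame = base frame: x ahead of the robot, y to its left, z up, the work surface at z = 0. Lengths are in m, angles in rad, forces in N, time in s.
With the tool pointing down it reaches from about 0.3 to 0.775 m from the base axis. Payload 14.6 kg.
Tool frame: the origin (TCP) lies at the centre of the arm's flange, where the gripper is bolted on; the fingertips stand 199 mm ahead of it and the grasp point (between the pads) lies ctrl.tcp_to_grasp ahead of it (ctrl.tcp_to_grasp is the distance from the TCP to the grasp point, in m); z points along the fingers, y is the line along which they close (so a half turn about z gives the same grasp; the last joint's range is limited). The gripper opens to 94 mm and grips with 3 to 60 N. Pads are 16 mm wide; open, the fingers measure 119 mm over their backs; the gripper's body (75 mm by 177 mm) begins 78 mm behind the grasp point.
Start: joints at [1.1, 0.3, 1.521, -0, 1.321, -0.067], TCP at [0.216, 0.506, 0.405] pointing down, gripper open.
Joint ranges: [-3.03, 3.03], [-0.79, 2.21], [0.23, 2.52], [-1.04, 4.18], [0, 3.07], [-2.55, 2.55]. Speed limits (rad/s): [2.22, 2.22, 2.57, 3.14, 3.14, 3.14].

## Interface

Orientations are given as [roll, pitch, yaw] about the fixed x, y, z axes, in that order (R = Rz(yaw) Ry(pitch) Rx(roll)).
In Python, from station import ctrl gives the robot as it stands. The module is installed in compiled form; this text tells all that it offers.
- The arm moves only by the shell command python3 -m jog 'ROWS' [OPENING] [FORCE]. ROWS is JSON, a list of rows, each a list of 6 numbers: the shift along the tool's x, y, z in cm, then the turn, a rotation vector about the tool's x, y, z in rad. In form: [[tx, ty, tz, ax, ay, az], ...]. A call has 1 to 8 rows; each row is the pose to reach, as a shift and turn from the pose commanded when the call began, along the tool's axes at that moment; what a row does not reach only later rows make up. A row lasts 1/10 s, in which the tool goes at most 50 mm and 8.59 degrees, less where a joint would pass 70% of its speed; a pose out of reach is approached as far as the arm can. A call with a gripper value outside its range is refused whole. OPENING is the opening in per cent of the stroke, from 0 (shut) to 100 (fully open), set as the call begins (- or left out, the last holds). The fingers move at their own pace and stop on an object; FORCE is the grip in N (left out, the last holds). Time passes only in rows, so rows that repeat a pose let the fingers close. It gives the time, the measured TCP pose, the force, the opening and the grip force at its end, in the units of the state.
- ctrl.get_obs(): the state, without advancing time (a new reading comes with each control period).
- ctrl.camera(name): name is "side" or "top"; returns a dict with "img" (400x640x3 uint8, blue, green, red), "intrinsics" (3x3 intrinsics, pixels), "R" (3x3) and "t" (3): a world point X has camera coordinates R X + t. Camera axes: x right, y down, z forward; pixel columns grow to the right and rows downward; lengths in m; the calibration is good to about 2 mm. A picture is of the moment at which its call begins. There is no depth.
- ctrl.hand_in(): hands the job in; it is judged then, once.
The state is a dict: "time_s": time; "qpos": joint angles; "joint_vel": joint speeds; "tau": joint torques, N m; "ee_pos": TCP position; "eef_rot": TCP orientation; "force": force on the tool from outside, world axes, zero at the start; "moment": the same for the moment, N m; "grip_width": finger opening in m; "grip_force": force on a finger pad.
Only numpy, scipy, OpenCV 4.12 (cv2) and the standard library are available. Lean on these libraries where they do the work, as an engineer would, in place of code of your own. Each camera call takes 0.05 s, during which the arm holds its last target. There are 200 camera calls.

## Working session

There is one attempt and no reset: what is moved stays moved. The work goes in short steps, Python scripts to look and compute and a shell command to move; the robot and the scene stay as the last step left them, time stands still between calls to the robot, and variables do not carry over. Pictures are saved under pics/ and viewed, at most 10 in all, crops included, and the job is handed in when it is done.

```bash
mkdir -p pics
python3 - <<'E'
from station import ctrl
import cv2,numpy as np
for n in("side","top"):
    c=ctrl.camera(n); cv2.imwrite(f"pics/{n}0.png",c["img"]); print(n,c["intrinsics"],c["R"],c["t"])
o=ctrl.get_obs(); print(o["ee_pos"],o["eef_rot"],o["grip_width"],ctrl.tcp_to_grasp,o["time_s"])
E
```

```text
side [[462.22842119   0.         321.80680362]
 [  0.         462.22842119 206.28020614]
 [  0.           0.           1.        ]] [[ 0.93971472 -0.34125753  0.02189821]
 [-0.10980238 -0.36176733 -0.92577959]
 [ 0.32385131  0.86756423 -0.37742897]] [-0.56338655  0.12385358  0.96822249]
top [[509.68278506   0.         314.04126219]
 [  0.         509.68278506 193.31535373]
 [  0.           0.           1.        ]] [[ 0.01414195 -0.99989203  0.00399257]
 [-0.99263489 -0.01451955 -0.12027116]
 [ 0.12031614 -0.0022623  -0.99273305]] [-0.01896657  0.61298816  1.11676037]
[0.21608371 0.50574246 0.4041407 ] [-3.14054023e+00 -6.11409673e-05  2.73781602e+00] 0.09360673420629535 0.1804 0.1
```

View pics/side0.png

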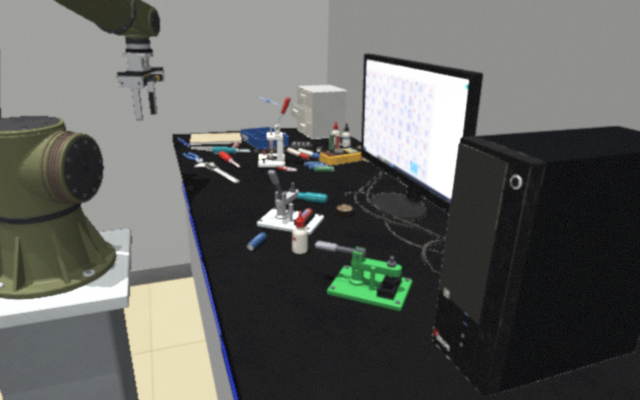

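View pics/top0.png

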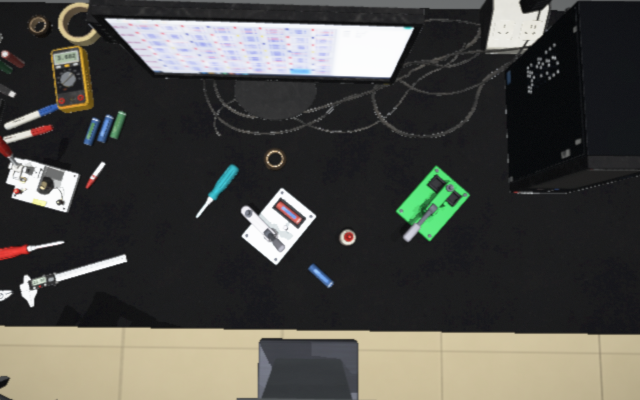

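Candidates: the aluminium fixture with a red cell at top (278,226) / side (290,220), a green look-alike at top (433,203) / side (370,285), and a white toggle device at top (42,185) / side (272,160). I choose the first and check it in a close crop.

Run:
```python
import cv2,numpy as np
t=cv2.imread("pics/top0.png")[175:275,220:320]; s=cv2.imread("pics/side0.png")[160:260,240:340]
f=lambda i:cv2.resize(i,(400,400),interpolation=cv2.INTER_CUBIC)
cv2.imwrite("pics/crop0.png",np.hstack([f(t),f(s)]))
```

```text
(no output)
```

View pics/crop0.png

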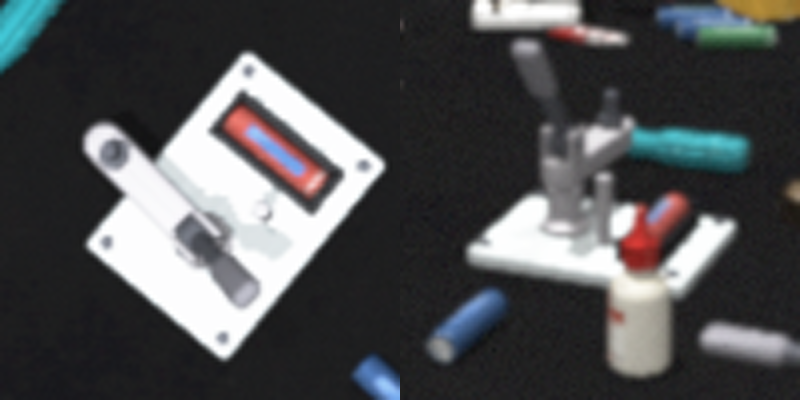

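The crop confirms it: aluminium plate, red cell in a black nest (top crop 278,155), strap nose at (105,140), lever tail at (243,295) with the lever raised. Now the numbers.

```bash
cat > h.py <<'E'
import numpy as np
from scipy.spatial.transform import Rotation as Ro
from station import ctrl
K=np.array([[509.68278506,0,314.04126219],[0,509.68278506,193.31535373],[0,0,1]])
R=np.array([[0.01414195,-0.99989203,0.00399257],[-0.99263489,-0.01451955,-0.12027116],[0.12031614,-0.0022623,-0.99273305]])
t=np.array([-0.01896657,0.61298816,1.11676037])
def ray(u,v,z):
    d=R.T@np.linalg.solve(K,[u,v,1]); c=-R.T@t
    return c+d*(z-c[2])/d[2]
def tcrop(a,b,z): return ray(220+(a+.5)/4-.5,175+(b+.5)/4-.5,z)
E
python3 - <<'E'
from h import *
c=[tcrop(*p,.012) for p in((248,52),(385,165),(225,360),(87,243))]
for p in c: print(p.round(4))
L,Rr,B,W=c # far-left, far-right, near-right, near-left
print([np.linalg.norm(c[i]-c[(i+1)%4]).round(4) for i in range(4)])
ctr=sum(c)/4; x=(L+Rr-B-W); yaw=np.arctan2(x[1],x[0]); y=(L+W-Rr-B);print("yaw",yaw,np.arctan2(y[1],y[0])-np.pi/2)
O=ctr-.0275*np.array([np.cos(yaw),np.sin(yaw),0]);print("O",O)
nut=tcrop(112,150,.087);d=nut-O;print("nut",nut,np.hypot(*d[:2]),"strap",np.arctan2(d[1],d[0])-yaw)
for z in(.11,.13,.14,.15):
    g=tcrop(243,298,z);d=g-O;print(z,g.round(4),np.hypot(*d[:2]),np.arctan2(d[1],d[0])-yaw)
print("drop",ray(348,237,.09),"tape",ray(275,158,.019),"cell",ray(320,275,.015),"sd",ray(225,180,.02),ray(197,216,.01))
o=ctrl.get_obs();print(Ro.from_euler('xyz',o['eef_rot']).as_matrix().round(3))
E
```

```text
[0.6284 0.065  0.012 ]
[ 0.564  -0.0152  0.012 ]
[0.4516 0.0743 0.012 ]
[0.5168 0.1547 0.012 ]
[np.float64(0.1029), np.float64(0.1436), np.float64(0.1036), np.float64(0.1432)]
yaw -0.6746465438389959 -0.6786849604551378
O [0.51874471 0.08689942 0.012     ]
nut [0.56423658 0.13245115 0.087     ] 0.06437756080944718 strap 1.4607021445054529
0.11 [0.4858 0.0588 0.11  ] 0.043352742307902065 -1.7603648532980427
0.13 [0.4856 0.0575 0.13  ] 0.04432424151121509 -1.742262528378449
0.14 [0.4855 0.0569 0.14  ] 0.04481526032417879 -1.7335071112842277
0.15 [0.4853 0.0563 0.15  ] 0.04530963994464298 -1.7249421125561957
drop [ 0.51379282 -0.0839354   0.09      ] tape [0.69651594 0.0814713  0.019     ] cell [ 0.42984224 -0.02631807  0.015     ] sd [0.6431504 0.1952998 0.02     ] [0.55992112 0.25852348 0.01      ]
[[-0.92   0.393 -0.   ]
 [ 0.393  0.92  -0.001]
 [ 0.    -0.001 -1.   ]]
```

```bash
python3 -m jog '[[-43.2,-18.6,0,0,0,0],[-43.2,-18.6,0,0,0,0],[-43.2,-18.6,0,0,0,0],[-43.2,-18.6,0,0,0,0],[-43.2,-18.6,0,0,0,0],[-43.2,-18.6,0,0,0,0],[-43.2,-18.6,0,0,0,0],[-43.2,-18.6,0,0,0,0]]' 0
cat >> h.py <<'E'
O=np.array([.5187,.0869]); YAW=-.6767
def rows(pts,tcp,rot):
    M=Ro.from_euler('xyz',rot).as_matrix()
    return [((M.T@(np.array(p)-tcp))*100).round(1).tolist() for p in pts]
def now(): o=ctrl.get_obs(); return o['ee_pos'],o['eef_rot']
def fin(th,off,r=.07,z=.249): # finger centre beside strap, strap angle th
    a=YAW+th; return [*(O+r*np.array([np.cos(a),np.sin(a)])+off*np.array([-np.sin(a),np.cos(a)])),z]
E
python3 - <<'E'
from h import *
p,r=now();print(p,r,rows([fin(1.46,.042,z=.40),fin(1.46,.042)],p,r))
E
```

```text
time_s: 0.9
ee_pos: [0.4929, 0.2141, 0.4045]
eef_rot: [-3.141, -0.0, 2.738]
force: [-0.1, 0.6, -0.2]
grip_width: 0.0334
grip_force: 0.0
[0.49286874 0.21412917 0.40452307] [-3.14143910e+00 -2.05770983e-04  2.73771648e+00] [[-6.1, -2.6, 0.5], [-6.1, -2.6, 15.6]]
```

```bash
python3 -m jog '[[-4,-2,0,0,0,0],[-5,-2,4,0,0,0],[-5,-2,8,0,0,0],[-5,-2,9,0,0,0],[-5,-2,9,0,0,0]]'
python3 - <<'E'
from h import *
import cv2
p,r=now();print(p,rows([fin(1.46,.042)],p,r))
ims=[]
c=ctrl.camera("top")["img"][150:275,200:325]; s=ctrl.camera("side")["img"][110:260,225:375]
cv2.imwrite("pics/a.png",np.hstack([cv2.resize(i,(400,400),interpolation=2) for i in(c,s)]))
E
```

```text
time_s: 1.4
ee_pos: [0.5298, 0.178, 0.3138]
eef_rot: [-3.14, -0.002, 2.738]
force: [0.5, 0.2, -0.2]
grip_width: 0.0004
grip_force: 0.0
[0.52979262 0.17804307 0.31382784] [[-1.3, -0.7, 6.5]]
```

View pics/a.png

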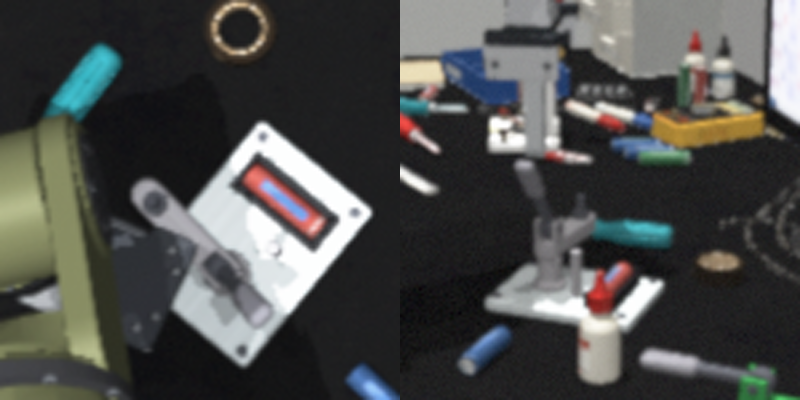

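Fingers are shut and hang beyond the strap's left flank (side 540,150 in the crop), the body corner (top 190,245) clear of the lever (255,310). Descend.

```bash
python3 -m jog '[[-1.3,-0.7,3,0,0,0],[-1.3,-0.7,5,0,0,0],[-1.3,-0.7,6.5,0,0,0],[-1.3,-0.7,6.5,0,0,0],[-1.3,-0.7,6.5,0,0,0]]'
python3 - <<'E'
from h import *
p,r=now();print(rows([fin(t,.022) for t in(1.46,1.3,1.15,1.0,.85,.7,.55)],p,r))
E
```

```text
time_s: 2.0
ee_pos: [0.5393, 0.1667, 0.251]
eef_rot: [3.141, 0.001, 2.738]
force: [-0.3, -1.0, 0.4]
grip_width: 0.0004
grip_force: 0.0
[[-1.8, -0.8, 0.2], [-3.0, -1.0, 0.2], [-4.0, -1.4, 0.2], [-5.0, -1.9, 0.2], [-5.9, -2.5, 0.2], [-6.7, -3.3, 0.2], [-7.4, -4.1, 0.2]]
```

```bash
python3 -m jog '[[-1.2,-0.5,0.1,0,0,0],[-1.8,-0.8,0.1,0,0,0],[-2.4,-0.9,0.1,0,0,0],[-3.0,-1.0,0.1,0,0,0],[-3.5,-1.2,0.1,0,0,0],[-4.0,-1.4,0.1,0,0,0],[-4.5,-1.6,0.1,0,0,0],[-5.0,-1.9,0.1,0,0,0]]'
python3 - <<'E'
from h import *
import cv2
p,r=now();print(p,rows([fin(t,.024) for t in(.85,.7,.55,.4,.3,.2,.1)],p,r))
c=ctrl.camera("top")["img"][150:275,200:325]; s=ctrl.camera("side")["img"][110:260,225:375]
cv2.imwrite("pics/b.png",np.hstack([cv2.resize(i,(400,400),interpolation=2) for i in(c,s)]))
E
```

```text
time_s: 2.8
ee_pos: [0.5779, 0.129, 0.2485]
eef_rot: [-3.142, -0.0, 2.738]
force: [-1.7, 2.0, 0.3]
grip_width: 0.0008
grip_force: 0.9
[0.57786811 0.12900523 0.24851469] [[-0.8, -0.4, -0.0], [-1.6, -1.1, -0.0], [-2.3, -2.0, -0.0], [-2.9, -2.9, -0.0], [-3.1, -3.6, -0.0], [-3.4, -4.3, -0.0], [-3.5, -5.0, -0.0]]
```

View pics/b.png

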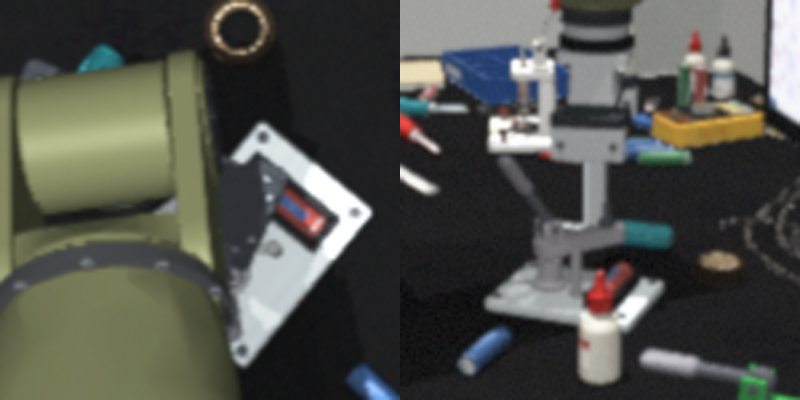

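The strap is turning with the fingers (side crop nose near 620,235) and the lever is still up; I keep pushing.

```bash
python3 -m jog '[[-0.8,-0.4,0,0,0,0],[-1.2,-0.7,0,0,0,0],[-1.6,-1.1,0,0,0,0],[-2.0,-1.5,0,0,0,0],[-2.3,-2.0,0,0,0,0],[-2.6,-2.4,0,0,0,0],[-2.9,-2.9,0,0,0,0],[-3.1,-3.6,0,0,0,0]]'
python3 - <<'E'
from h import *
p,r=now();print(rows([fin(t,.025) for t in(.3,.2,.1,.05,0,-.05)],p,r))
E
```

```text
time_s: 3.7
ee_pos: [0.5921, 0.0836, 0.2487]
eef_rot: [3.141, 0.0, 2.738]
force: [-1.5, 1.7, -0.5]
grip_width: 0.0006
grip_force: 0.9
[[-0.1, 0.1, -0.0], [-0.3, -0.6, -0.0], [-0.4, -1.3, -0.0], [-0.5, -1.7, -0.0], [-0.5, -2.1, -0.0], [-0.6, -2.4, -0.0]]
```

```bash
python3 -m jog '[[-0.2,-0.3,0,0,0,0],[-0.3,-0.6,0,0,0,0],[-0.4,-0.9,0,0,0,0],[-0.4,-1.2,0,0,0,0],[-0.4,-1.4,0,0,0,0],[-0.5,-1.6,0,0,0,0],[-0.5,-1.7,0,0,0,0]]'
python3 -m jog '[[0,-0.1,0,0,0,0],[0,-0.2,0,0,0,0],[0,-0.3,0,0,0,0]]'
```

```text
time_s: 4.4
ee_pos: [0.5899, 0.0662, 0.2487]
eef_rot: [-3.142, -0.0, 2.738]
force: [0.2, 2.0, 0.0]
grip_width: 0.0007
grip_force: 0.9
time_s: 4.7
ee_pos: [0.5887, 0.0636, 0.2486]
eef_rot: [3.142, -0.0, 2.738]
force: [0.3, 3.8, -0.3]
grip_width: 0.0007
grip_force: 0.9
```

```bash
python3 -m jog '[[0,-0.1,0,0,0,0],[0,-0.2,0,0,0,0],[0,-0.2,0,0,0,0]]'
python3 -m jog '[[0,-0.1,0,0,0,0],[0,-0.2,0,0,0,0],[0,-0.2,0,0,0,0],[0,-0.2,0,0,0,0]]'
python3 - <<'E'
from h import *
p,r=now();d=p[:2]-O;a=YAW;print("fixture xy",d@[np.cos(a),np.sin(a)],d@[-np.sin(a),np.cos(a)])
E
```

```text
time_s: 5.0
ee_pos: [0.588, 0.0621, 0.2487]
eef_rot: [3.141, 0.0, 2.738]
force: [2.2, 5.0, -0.5]
grip_width: 0.0003
grip_force: 2.9
time_s: 5.4
ee_pos: [0.5874, 0.0612, 0.2489]
eef_rot: [3.138, 0.001, 2.738]
force: [5.2, 15.9, -2.5]
grip_width: 0.0005
grip_force: 7.7
fixture xy 0.06962447333546452 0.023003315870423844
```

Force jump at the expected place: strap is on the stop. Back off, rise, look.

```bash
python3 -m jog '[[0,1,0,0,0,0],[0,3,0,0,0,0],[0,3,-4,0,0,0],[0,3,-9,0,0,0],[0,3,-13,0,0,0],[0,7,-13,0,0,0],[0,11,-13,0,0,0],[0,11,-13,0,0,0]]'
python3 - <<'E'
from h import *
import cv2
c=ctrl.camera("top")["img"][175:275,220:320]; s=ctrl.camera("side")["img"][160:260,240:340]
cv2.imwrite("pics/c.png",np.hstack([cv2.resize(i,(400,400),interpolation=2) for i in(c,s)]))
E
```

```text
time_s: 6.2
ee_pos: [0.631, 0.1645, 0.3783]
eef_rot: [-3.142, 0.0, 2.741]
force: [-0.5, -0.3, 0.1]
grip_width: 0.0005
grip_force: 0.0
```

View pics/c.png

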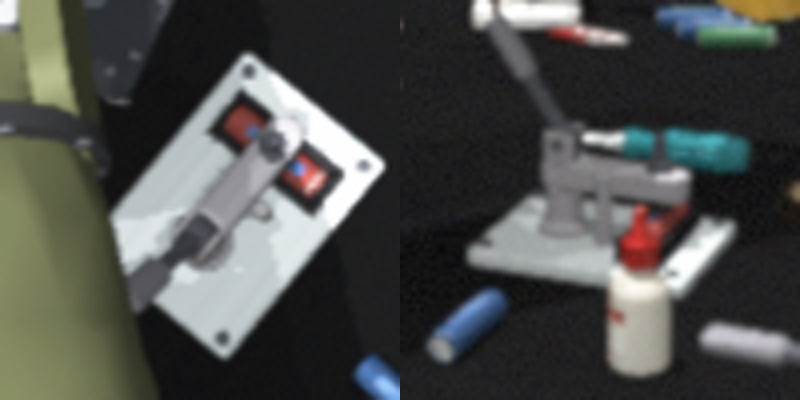

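The strap lies over the cell against the pin (nut at top crop 272,143; pin 262,210), the lever is still raised (end at side crop 497,25). Compute both angles and the push rows.

```bash
cat >> h.py <<'E'
def lev(r,z,lat=0): # tcp for fingertip at radius r on lever side, tip height z
    a=YAW; return [*(O-r*np.array([np.cos(a),np.sin(a)])+lat*np.array([-np.sin(a),np.cos(a)])),z+.199]
def lt(th,s=.078): return lev(s*np.cos(th)-.008*np.sin(th)-.008*np.sin(th)-.004, .074+s*np.sin(th)+.008*np.cos(th))
E
python3 - <<'E'
from h import *
nut=tcrop(272,143,.087)[:2]-O;print("strap",np.arctan2(nut[1],nut[0])-YAW,np.hypot(*nut))
c=ctrl.camera("side");K2,R2,t2=c["intrinsics"],c["R"],c["t"]
u,v=240+(97+.5)/4-.5,160+(25+.5)/4-.5
d=R2.T@np.linalg.solve(K2,[u,v,1]);C=-R2.T@t2
n=np.array([-np.sin(YAW),np.cos(YAW),0]);s=n@(np.r_[O,0]-C)/(n@d);X=C+s*d
rr=-(X[:2]-O)@[np.cos(YAW),np.sin(YAW)];print("lever end",X,rr,np.arctan2(X[2]-.074,rr),np.hypot(rr,X[2]-.074))
p,r=now();print(p);print(rows([lev(.04,.18)],p,r))
for th in(1.05,.95,.85,.7,.55,.4,.25,.1,0): print(th,rows([lt(th)],np.array(lev(.04,.18)),r))
E
```

```text
strap 0.0012109861671255606 0.06479541104506481
lever end [0.48216692 0.11624402 0.14180501] 0.04685870032385912 0.966081940052186 0.08242122036560699
[0.63034067 0.16080426 0.37825148]
[[11.2, -10.1, -0.1]]
1.05 [[-1.8, -0.5, 3.4]]
0.95 [[-1.1, -0.3, 3.8]]
0.85 [[-0.4, -0.1, 4.2]]
0.7 [[0.5, 0.1, 5.0]]
0.55 [[1.4, 0.4, 5.8]]
0.4 [[2.1, 0.6, 6.8]]
0.25 [[2.7, 0.8, 7.9]]
0.1 [[3.1, 0.9, 9.0]]
0 [[3.3, 0.9, 9.8]]
```

```bash
python3 -m jog '[[4,-4,0,0,0,0],[7,-7,0,0,0,0],[10.2,-10.3,0,0,0,0],[10.2,-10.3,0,0,0,0],[10.2,-10.3,0,0,0,0],[10.2,-10.3,0,0,0,0],[10.2,-10.3,0,0,0,0]]'
python3 - <<'E'
from h import *
p,r=now();print(rows([lt(t) for t in(1.05,.95,.85,.7,.55,.4,.25,.1,0)],p,r))
import cv2
c=ctrl.camera("top")["img"][175:275,220:320]; s=ctrl.camera("side")["img"][130:230,240:340]
cv2.imwrite("pics/d.png",np.hstack([cv2.resize(i,(400,400),interpolation=2) for i in(c,s)]))
E
```

```text
time_s: 7.05
ee_pos: [0.4969, 0.1065, 0.3786]
eef_rot: [3.142, 0.0, 2.738]
force: [0.0, 0.5, 0.4]
grip_width: 0.0006
grip_force: 0.0
[[-0.8, -0.4, 3.4], [-0.0, -0.2, 3.7], [0.6, 0.0, 4.2], [1.6, 0.3, 4.9], [2.4, 0.5, 5.8], [3.2, 0.7, 6.8], [3.7, 0.9, 7.9], [4.2, 1.0, 9.0], [4.4, 1.1, 9.8]]
```

View pics/d.png

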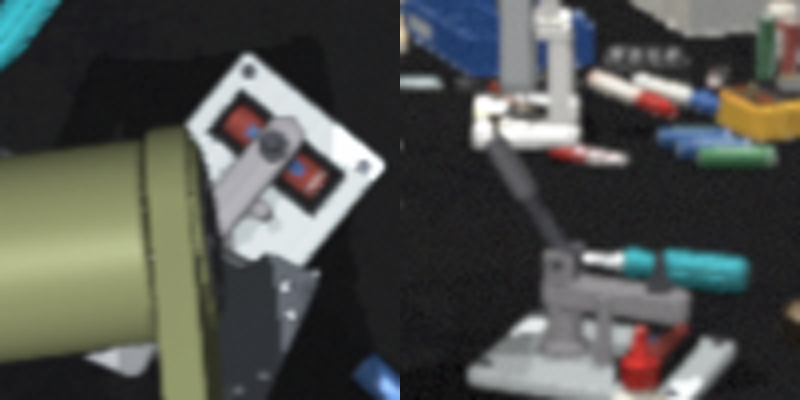

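The fingertips (side crop 517,90) stand just above and pivot-ward of the lever grip (505,160). I press down along the lever's arc.

```bash
python3 -m jog '[[0,-0.2,2,0,0,0],[0,-0.2,3,0,0,0],[0,-0.2,3.7,0,0,0],[0.3,-0.1,4.0,0,0,0],[0.6,0,4.2,0,0,0],[1.0,0.1,4.5,0,0,0],[1.3,0.2,4.7,0,0,0],[1.6,0.3,4.9,0,0,0]]'
python3 - <<'E'
from h import *
p,r=now();print(rows([lt(t) for t in(.7,.55,.4,.25,.1,0)],p,r))
E
```

```text
time_s: 7.95
ee_pos: [0.4824, 0.1157, 0.3297]
eef_rot: [3.141, 0.0, 2.738]
force: [2.2, -1.1, 0.2]
grip_width: 0.0002
grip_force: 1.1
[[-0.1, 0.0, 0.0], [0.7, 0.2, 0.9], [1.5, 0.4, 1.9], [2.0, 0.6, 3.0], [2.5, 0.7, 4.1], [2.7, 0.8, 4.9]]
```

```bash
python3 -m jog '[[0.3,0.1,0.5,0,0,0],[0.7,0.2,0.9,0,0,0],[1.1,0.3,1.4,0,0,0],[1.5,0.4,1.9,0,0,0],[1.8,0.5,2.4,0,0,0],[2.0,0.6,3.0,0,0,0],[2.2,0.6,3.5,0,0,0],[2.2,0.6,3.5,0,0,0]]'
python3 - <<'E'
from h import *
p,r=now();print(rows([lt(t) for t in(.25,.1,0)],p,r))
import cv2
s=ctrl.camera("side")["img"][130:230,240:340]
cv2.imwrite("pics/e.png",cv2.resize(s,(400,400),interpolation=2))
E
```

```text
time_s: 8.75
ee_pos: [0.4644, 0.1298, 0.2939]
eef_rot: [-3.141, -0.001, 2.738]
force: [-0.5, -0.2, -0.1]
grip_width: 0.0006
grip_force: 0.0
[[-0.2, 0.0, -0.6], [0.3, 0.1, 0.5], [0.4, 0.2, 1.3]]
```

View pics/e.png

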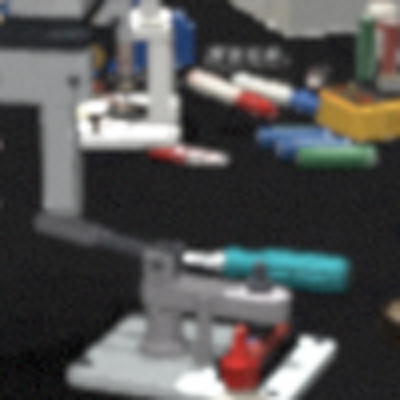

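The lever is nearly down (grip at 70,225), with the fingers on its upper face; the strap is unmoved. Now push it straight down until the force rises.

```bash
python3 -m jog '[[0,0,0.3,0,0,0],[0,0,0.6,0,0,0],[0,0,0.9,0,0,0],[0,0,1.2,0,0,0],[0,0,1.2,0,0,0]]'
python3 -m jog '[[0,0,0.1,0,0,0],[0,0,0.2,0,0,0],[0,0,0.2,0,0,0]]'
```

```text
time_s: 9.3
ee_pos: [0.4647, 0.1296, 0.2822]
eef_rot: [-3.141, -0.0, 2.738]
force: [-0.2, -0.6, 0.2]
grip_width: 0.0005
grip_force: 0.0
time_s: 9.6
ee_pos: [0.4647, 0.1296, 0.2811]
eef_rot: [3.142, 0.0, 2.738]
force: [-3.6, 0.3, 8.9]
grip_width: 0.0007
grip_force: 4.5
```

```bash
python3 -m jog '[[0,0,0.1,0,0,0],[0,0,0.2,0,0,0],[0,0,0.2,0,0,0],[0,0,0.2,0,0,0]]'
```

```text
time_s: 10.0
ee_pos: [0.4647, 0.1297, 0.2805]
eef_rot: [3.141, 0.001, 2.738]
force: [-12.6, -0.6, 27.9]
grip_width: 0.0004
grip_force: 14.1
```

Hard stop at 81.5 mm: fully down. Retreat upward and away, then check.

```bash
python3 -m jog '[[0,0,-1,0,0,0],[0,0,-5,0,0,0],[0,0,-10,0,0,0],[0,0,-12,0,0,0],[0,5,-12,0,0,0],[0,10,-12,0,0,0],[0,15,-12,0,0,0],[0,15,-12,0,0,0]]'
python3 -m jog '[[0,0,0,0,0,0],[0,0,0,0,0,0],[0,0,0,0,0,0]]'
python3 - <<'E'
from h import *
import cv2
c=ctrl.camera("top")["img"][150:290,190:370]; s=ctrl.camera("side")["img"][160:260,240:340]
cv2.imwrite("pics/f.png",np.hstack([cv2.resize(i,(400,400*i.shape[0]//i.shape[1]),interpolation=2)[:311] if i is c else cv2.resize(i,(311,311),interpolation=2) for i in(c,s)]))
E
```

```text
time_s: 10.8
ee_pos: [0.5245, 0.2715, 0.3971]
eef_rot: [-3.141, -0.001, 2.741]
force: [-0.2, -1.1, -0.3]
grip_width: 0.0003
grip_force: 0.0
time_s: 11.1
ee_pos: [0.5235, 0.2665, 0.3991]
eef_rot: [3.141, 0.0, 2.737]
force: [0.7, -0.1, 0.4]
grip_width: 0.0001
grip_force: 0.0
```

View pics/f.png

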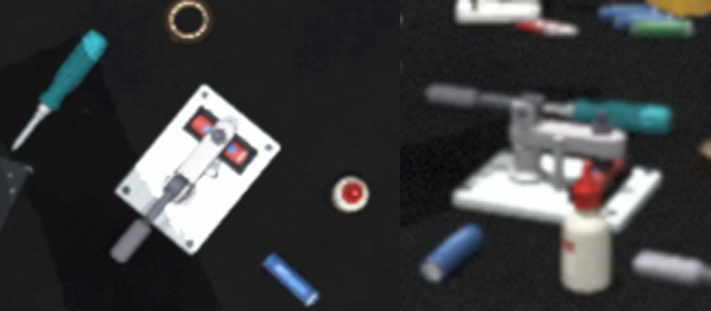

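The lever lies level (side crop 450,97), the strap is over the cell (top crop 215,145), and the bystanders are in place with the robot clear. Hand in.

```bash
python3 -c "
from station import ctrl
print(ctrl.hand_in())"
```

```text
the job is handed in; nothing more can be done
None
```

I handed the job in at about 11 s, with the strap against its stop, the cam lever down on its hard stop, the bystanders where they were and the robot clear; the hand-in returned no verdict, and I had no direct reading of the pad force on the cell.

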